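# Nip up the loose jar cap and set the jar aside

### The arm

A 6-joint arm with a two-finger parallel gripper is mounted at the origin on a cart in front of the work surface, level with it; the furniture and walls round the work are solid. World frame = base frame: x ahead of the robot, y to its left, z up, the work surface at z = 0. Lengths are in m, angles in rad, forces in N, time in s.
With the tool pointing down it reaches from about 0.325 to 0.875 m from the base axis. Payload 4.4 kg.
Tool frame: the origin (TCP) lies between the finger pads; the fingertips stand 19 mm ahead of it and the grasp point (between the pads) is the TCP (robot.finger_overhang is the distance from the TCP to the fingertips, in m); z points along the fingers, x is the direction in which the jaws open and shut, and the axes are right-handed (so a half turn about z gives the same grasp; the last joint's range is limited). The gripper opens to 85 mm and grips with 20 to 120 N. Pads are 22 mm wide; open, the fingers measure 114 mm over their backs; the gripper's body (76 mm by 85 mm) begins 54 mm behind the grasp point. The pads swing forward as they close: fully open they stand 13 mm farther back than shut.
Start: joints at [1.044, 0.207, 1.542, -0, 1.393, -0.15], TCP at [0.211, 0.535, 0.25] pointing down, gripper open.
Joint ranges: [-2.73, 2.73], [-0.86, 2.22], [0.23, 2.46], [-1.11, 4.25], [0.08, 2.63], [-2.82, 2.82]. Speed limits (rad/s): [2.79, 2.79, 3.14, 3.14, 3.14, 3.14].

### API

Orientations are given as a rotation vector (axis times angle).
In Python, from plant import robot gives the robot as it stands.
- The arm moves only by the tool arm_command, never from a script. Its argument "commands" is a list of rows, each a list of 7 numbers: the shift along the tool's x, y, z in m, then the turn, a rotation vector about the tool's x, y, z in degrees, then the finger opening in m, from 0 to 0.0854. In form: [[dx, dy, dz, ax, ay, az, fingers], ...]. A call has 1 to 20 rows; each row shifts and turns the commanded pose from where the row before left it, along the tool's axes as they then stand; what a row does not reach is not made up. A row lasts 1/12 s, in which the tool goes at most 41.7 mm and 7.16 degrees, less where a joint would pass 70% of its speed; a pose out of reach is approached as far as the arm can. A call with a gripper value outside its range is refused whole. The fingers move at their own pace and stop on an object; "grip_force" is the grip in N (left out, the last holds). Time passes only in rows, so rows that do not move let the fingers close. It gives the time, the measured TCP pose, the force and the opening at its end, in the units of the state.
- robot.observe(): the state, without advancing time (a new reading comes with each control period).
- robot.read_camera(name): name is "scene" or "top"; returns a dict with "img" (480x640x3 uint8, red, green, blue), "z_map" (480x640 float32, m along the optical axis (not along the pixel's ray), 0 where there is no reading), "mtx" (3x3 intrinsics, pixels), "cam_to_world" (4x4, takes a point from camera to world coordinates). Camera axes: x right, y up, looking along -z (the intrinsics and any distortion apply to the point x, -y, -z); pixel columns grow to the right and rows downward; lengths in m; the calibration is good to about 2 mm. A picture is of the moment at which its call begins.
- robot.sign_off(): hands the job in, once; it reports no verdict.
The state is a dict: "t": time; "joint_pos": joint angles; "dq": joint speeds; "joint_efforts": joint torques, N m; "position": TCP position; "eef_rot": TCP orientation; "force": force on the tool from outside, world axes, zero at the start; "ft_torque": the same for the moment, N m; "gripper_width": finger opening in m.
Only numpy, scipy, OpenCV 4.12 (cv2) and the standard library are available. Lean on these libraries where they do the work, as an engineer would, in place of code of your own. Each camera call takes 0.05 s, during which the arm holds its last target.

### The job

One of the two white screw-cap powder jars has been left loose: the grip bar on its cap stands across the two ears on the jar's shoulder, while on the tight jar the bar lies in line with the ears. Where the jar stands, twist the loose cap clockwise until it stops; then carry that jar by its cap into the middle of the shallow metal tray, set it down upright without dropping it, and let go. Leave the tight jar standing where it is.

Things in the scene. Friction and masses are not known exactly. Their poses are not given: they have to be found in the camera images.
- loose_cap_grip (a point): Centre of the loose cap's grip bar, on the jar's axis, 81 mm above its underside. Bar 44 long (x), 12 thick (y: pinch across), 24 high, standing 12 mm up and 12 mm down from here on the flat top of the grey 48 mm cap. Axes turn with the cap, z up. The white round jar is loose, 54 mm wide (73 over its shoulder ears), 93 high, 0.3-0.5 kg; the cap cannot come off and carries it.
- loose_cap (a joint): Angle of the loose cap on its jar, rad: 0 fully home at its stop (bar in line with the ears), 1.6 open; starts at 0.8 to 1.3. Clockwise from above lowers it. Friction is light (0.012 N m) and it stays where left; the jar's weight keeps the jar still, but past the stop the whole jar turns along.
- tight_jar: The other jar, same in shape, size and look, but with its cap fully home (bar in line with the ears); stands loose on the bench. Origin at the centre of its underside, x along bar and ears, z up.
- tray_in (a point): Centre of the inner floor (about 4 mm above the bench) of the shallow square metal tray, fixed to the bench, 130 x 130 mm outside, 122 mm inside, rim 14 mm above the bench. x and y along its sides, z up.
Not all that is in view belongs to the job. What is shaped like the part that bears loose_cap_grip but orange or purple is not meant.

How it is judged:
By the outcome, as a careful person would: the job done as asked, in the order asked, and still so for the second after the job is handed in, with the robot touching nothing.
It also fails if it takes over 42 s, if anything falls off the work surface, if the arm or the gripper's body presses on something with over 40 N, if the wrist force passes 120 N, or if a joint passes its speed limit or range.

## Working session

There is one attempt and no reset: what is moved stays moved. The work goes in short steps, Python scripts to look and compute and a tool call to move; the robot and the scene stay as the last step left them, time stands still between calls to the robot, and variables do not carry over. Pictures are saved under pics/ and viewed, and the job is handed in when it is done.

Besides the shell and the picture viewer there is one more tool, called by a JSON object that holds its "method" and its "body". arm_command: Moves the arm, as the interface text tells. Its arguments: {"type":"object","properties":{"commands":{"type":"array"},"grip_force":{"type":"number"}},"required":["commands"]}

```bash
mkdir -p pics; ls; python3 - <<'E'
from plant import robot
import cv2,numpy as np,pickle
print(robot.observe(), robot.finger_overhang)
d={}
for n in("scene","top"):
    c=robot.read_camera(n); d[n]=c
    cv2.imwrite(f"pics/{n}0.png",c["img"][:,:,::-1])
    print(n,c["mtx"],c["cam_to_world"])
pickle.dump(d,open("c0.pkl","wb"))
E
```

```text
pics
{'t': 0.0, 'joint_pos': array([ 1.04451053e+00,  2.07462200e-01,  1.54298087e+00, -4.33578993e-06,
        1.39350258e+00, -1.50510387e-01]), 'dq': array([-0.00023467,  0.00174721, -0.00121756,  0.00118544, -0.00172202,
       -0.00199166]), 'joint_efforts': array([-2.55731129e-05, -3.83025634e+01, -2.91601950e+01, -3.37018591e-04,
        1.03744527e-02, -9.76417198e-06]), 'position': array([0.21066931, 0.53423559, 0.249089  ]), 'eef_rot': array([ 2.5964302 ,  1.76684173, -0.00332895]), 'force': array([-0.62375994,  0.13495019, -0.02067356]), 'ft_torque': array([-0.05601145,  0.0323164 ,  0.04433055]), 'gripper_width': 0.08545063527546277} 0.019
scene [[513.7623659    0.         319.4047886 ]
 [  0.         513.7623659  233.71787838]
 [  0.           0.           1.        ]] [[ 0.71486071  0.36442334 -0.59679963 -0.03979375]
 [-0.69917479  0.35865    -0.61848589 -0.55943854]
 [-0.01134851  0.85939851  0.51118041  0.54907419]
 [ 0.          0.          0.          1.        ]]
top [[537.65982083   0.         318.12206629]
 [  0.         537.65982083 240.78982532]
 [  0.           0.           1.        ]] [[ 0.02666944  0.98595843 -0.16484758  0.3172953 ]
 [-0.99962799  0.02724609  0.00123749 -0.01653341]
 [ 0.00571157  0.16475325  0.98631828  1.07450546]
 [ 0.          0.          0.          1.        ]]
```

View pics/scene0.png

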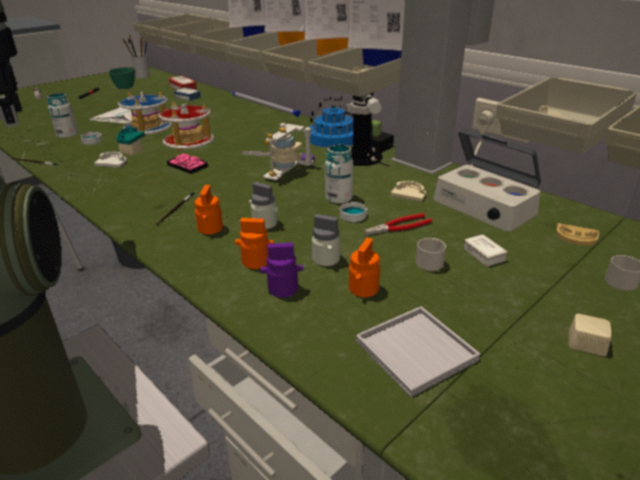

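View pics/top0.png

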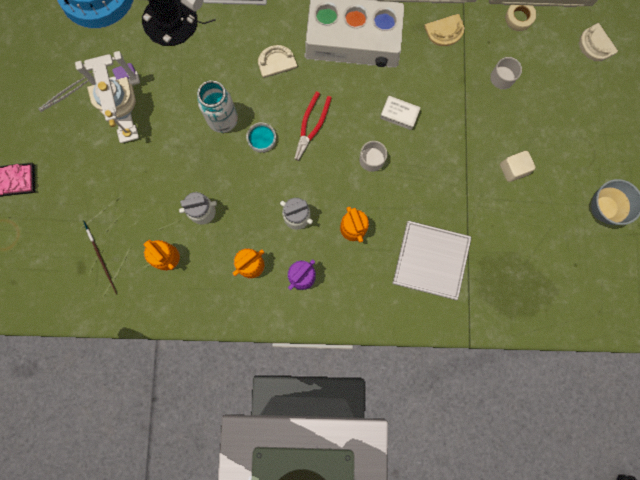

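The white candidates in the top view are the jars at (198,208) and (296,213). The orange ones at (162,255), (249,264) and (354,224) and the purple one at (302,275) are not meant. Next I'll enlarge both white jars.

```bash
python3 - <<'E'
import cv2,numpy as np,pickle
d=pickle.load(open("c0.pkl","rb"))
t=d["top"]["img"];s=d["scene"]["img"]
f=lambda im,x,y:cv2.resize(im[y-25:y+25,x-33:x+33],(400,300),interpolation=cv2.INTER_CUBIC)
f2=lambda im,x,y:cv2.resize(im[y-30:y+30,x-40:x+40],(400,300),interpolation=cv2.INTER_CUBIC)
o=np.vstack([np.hstack([f(t,198,208),f(t,296,213)]),np.hstack([f2(s,264,207),f2(s,326,242)])])
cv2.imwrite("pics/crop0.png",o[:,:,::-1])
E
```

```text
(no output)
```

View pics/crop0.png

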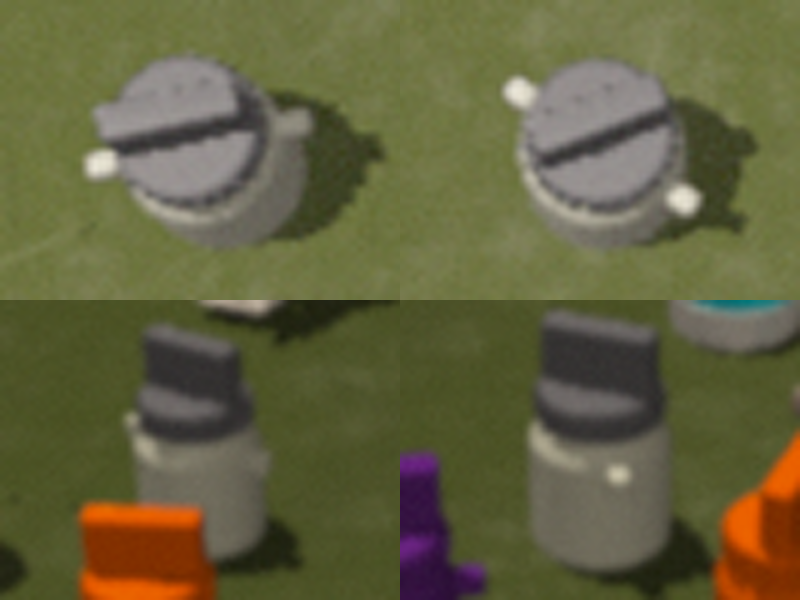

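The right jar at (296,213) is the loose one: its bar runs up to the right and its ears run down to the right, about 50° apart. On the left jar at (198,208) the bar and ears line up. Now to measure.

```bash
cat >h.py <<'E'
import cv2,numpy as np,pickle
def world(c):
    z=c["z_map"];v,u=np.mgrid[:480,:640];K=c["mtx"]
    x=(u-K[0,2])/K[0,0]*z;y=(v-K[1,2])/K[1,1]*z
    T=c["cam_to_world"]
    P=np.stack([x,-y,-z],-1)@T[:3,:3].T+T[:3,3]
    P[z==0]=np.nan
    return P
def ray(c,u,v,h):
    K=c["mtx"];T=c["cam_to_world"]
    d=T[:3,:3]@np.array([(u-K[0,2])/K[0,0],-(v-K[1,2])/K[1,1],-1]);o=T[:3,3]
    return o+d*(h-o[2])/d[2]
def rect(p):
    r=cv2.minAreaRect((p*1000).astype(np.float32)); return r,cv2.boxPoints(r).round(1).tolist()
E
python3 - <<'E'
from h import *
d=pickle.load(open("c0.pkl","rb"))
for n,jars in(("top",[(198,208),(296,213)]),("scene",[(264,200),(326,235)])):
    P=world(d[n])
    for (u,v) in jars:
        W=P[v-35:v+35,u-35:u+35].reshape(-1,3); 
        for lo,hi in((.085,.1),(.06,.076)):
            q=W[(W[:,2]>lo)&(W[:,2]<hi)]
            print(n,(u,v),lo,len(q),np.median(q,0).round(4),rect(q[:,:2])[0])
c=d["top"]
# from crop (6.06 px per px): loose jar ears, bar
g=lambda X,Y:(296-33+X/6.06,213-25+Y/6)
for nm,X,Y,h in(("earL",518-400,93,.05),("earR",684-400,200,.05),("barTopFrontL",540-400,155,.093),("barTopFrontR",662-400,107,.093),("capc",603-400,133,.069)):
    print(nm,ray(c,*g(X,Y),h).round(4))
P=world(c)
print("ear z",P[int(188+93/6),int(263+118/6.06)],P[int(188+200/6),int(263+284/6.06)])
# white ears
hsv=cv2.cvtColor(c["img"],cv2.COLOR_RGB2HSV)
# tray
m=(P[...,2]>.002)&(P[...,2]<.02)&(hsv[...,1]<60); m[:, :380]=0;m[:,485:]=0;m[:205]=0;m[310:]=0
m=((hsv[...,1]<50)&(hsv[...,2]>120)).astype(np.uint8);m[:, :385]=0;m[:,480:]=0;m[:212]=0;m[305:]=0
k=max(cv2.findContours(m,0,1)[0],key=cv2.contourArea)
r=cv2.minAreaRect(k);print(r)
b=cv2.boxPoints(r);w=np.array([ray(c,*p,.014) for p in b]);print(w.round(4).tolist(),w.mean(0),np.linalg.norm(w[0]-w[1]))
E
```

```text
top (198, 208) 0.085 169 [0.55   0.2186 0.0931] ((550.7847290039062, 219.10462951660156), (12.491721153259277, 43.83465576171875), 14.582183837890625)
top (198, 208) 0.06 331 [0.5425 0.2167 0.0693] ((520.006103515625, 231.94427490234375), (49.48299789428711, 115.88333129882812), 68.21314239501953)
top (296, 213) 0.085 164 [0.5444 0.027  0.0933] ((545.7313232421875, 26.510496139526367), (12.649635314941406, 43.97875213623047), 24.152971267700195)
top (296, 213) 0.06 311 [0.5377 0.0257 0.0695] ((545.0853881835938, 27.44042205810547), (48.15269470214844, 45.458492279052734), 40.6639289855957)
scene (264, 200) 0.085 274 [0.4497 0.1263 0.0917] ((497.3482971191406, 170.23248291015625), (169.77987670898438, 44.32581329345703), 43.896461486816406)
scene (264, 200) 0.06 372 [0.5292 0.2008 0.0696] ((495.1575927734375, 169.17593383789062), (178.23077392578125, 48.95415115356445), 44.316429138183594)
scene (326, 235) 0.085 196 [0.5385 0.0206 0.0916] ((513.05810546875, -12.246322631835938), (116.28834533691406, 116.71623992919922), 37.02566909790039)
scene (326, 235) 0.06 456 [0.5245 0.0082 0.0687] ((506.2445068359375, -12.085609436035156), (121.80109405517578, 116.89347839355469), 42.15286636352539)
earL [0.5604 0.0538 0.05  ]
earR [ 0.5264 -0.0008  0.05  ]
barTopFrontL [0.5307 0.0433 0.093 ]
barTopFrontR [0.547  0.0062 0.093 ]
capc [0.5436 0.0252 0.069 ]
ear z [0.56152995 0.05477138 0.04952649] [0.5268092  0.00092764 0.05102805]
((432.2647705078125, 259.9411926269531), (67.90996551513672, 65.24208068847656), 14.03624439239502)
[[0.4133, -0.1648, 0.014], [0.5418, -0.1962, 0.014], [0.5118, -0.3284, 0.014], [0.3844, -0.2946, 0.014]] [ 0.46284821 -0.24601995  0.014     ] 0.1322692463933981
```

Loose bar centre is (0.5455, 0.0265), with the bar at 114° and the ears at about 57.5°, so the cap needs about 56.5° clockwise. The tray centre is about (0.463, -0.246). The tool's x axis has to turn from 68.5° to 24.2°, which is +44.3° about tool z. I'll translate first.

{"method": "arm_command", "body": {"commands": [[-0.0175,0.0249,0,0,0,0,0.05],[-0.0175,0.0249,0,0,0,0,0.05],[-0.0175,0.0249,0,0,0,0,0.05],[-0.0175,0.0249,0,0,0,0,0.05],[-0.0175,0.0249,0,0,0,0,0.05],[-0.0175,0.0249,0,0,0,0,0.05],[-0.0175,0.0249,0,0,0,0,0.05],[-0.0175,0.0249,0,0,0,0,0.05],[-0.0175,0.0249,0,0,0,0,0.05],[-0.0175,0.0249,0,0,0,0,0.05],[-0.0175,0.0249,0,0,0,0,0.05],[-0.0175,0.0249,0,0,0,0,0.05],[-0.0175,0.0249,0,0,0,0,0.05],[-0.0175,0.0249,0,0,0,0,0.05],[-0.0175,0.0249,0,0,0,0,0.05],[-0.0175,0.0249,0,0,0,0,0.05],[-0.0175,0.0249,0,0,0,0,0.05],[-0.0175,0.0249,0,0,0,0,0.05],[-0.0175,0.0249,0,0,0,0,0.05],[-0.0175,0.0249,0,0,0,0,0.05]], "grip_force": 60}}

```text
t: 1.77
position: [0.546, 0.0252, 0.2497]
eef_rot: [-2.597, -1.767, 0.001]
force: [0.9, 0.1, -0.0]
gripper_width: 0.05
```

{"method": "arm_command", "body": {"commands": [[0,0,0.01,0,0,6.33,0.05],[0,0,0.01,0,0,6.33,0.05],[0,0,0.01,0,0,6.33,0.05],[0,0,0.01,0,0,6.33,0.05],[0,0,0.01,0,0,6.33,0.05],[0,0,0.01,0,0,6.33,0.05],[0,0,0.01,0,0,6.33,0.05],[0,0,0,0,0,0,0.05],[0,0,0,0,0,0,0.05],[0,0,0,0,0,0,0.05]]}}

```text
t: 2.6
position: [0.546, 0.0265, 0.1806]
eef_rot: [3.071, 0.661, 0.0]
force: [0.2, 0.9, 0.3]
gripper_width: 0.0503
```

```bash
cat >>h.py <<'E'
from scipy.spatial.transform import Rotation as Ro
def rel(s,target):
    R=Ro.from_rotvec(s["eef_rot"]).as_matrix()
    ang=np.degrees(np.arctan2(R[1,0],R[0,0]))
    print("t",s["t"],"pos",s["position"].round(4),"F",s["force"].round(1),"M",s["ft_torque"].round(3),"w",round(s["gripper_width"],4),"xang",ang.round(2),"zaxis",R[:,2].round(4),"q",s["joint_pos"].round(2))
    print("delta tool",(R.T@(np.array(target)-s["position"])).round(4))
E
python3 - <<'E'
from h import *
from plant import robot
rel(robot.observe(),[.5455,.0265,.0905])
c=robot.read_camera("top");cv2.imwrite("pics/t1.png",c["img"][:,:,::-1])
E
```

```text
t 2.6 pos [0.546  0.0265 0.1806] F [0.2 0.9 0.3] M [ 0.024  0.02  -0.023] w 0.0503 xang 24.29 zaxis [ 3.e-04 -0.e+00 -1.e+00] q [-0.11  0.21  1.68 -0.    1.24 -0.53]
delta tool [-0.0005 -0.0002  0.0901]
```

View pics/t1.png

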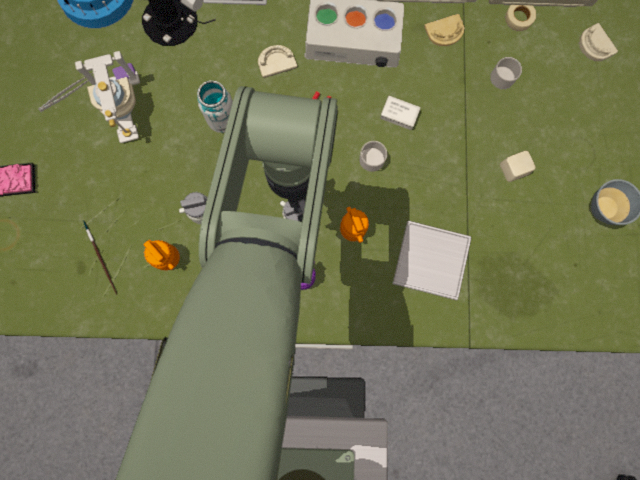

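The arm hides the loose jar at about (293,208), and the tool is centred over it. Next I descend to 0.091 (fingertips just above the cap's flat top) and close.

{"method": "arm_command", "body": {"commands": [[-0.0005,0,0.02,0,0,0,0.04],[0,0,0.02,0,0,0,0.04],[0,0,0.015,0,0,0,0.04],[0,0,0.015,0,0,0,0.04],[0,0,0.01,0,0,0,0.04],[0,0,0.005,0,0,0,0.04],[0,0,0.0045,0,0,0,0.04],[0,0,0,0,0,0,0.04],[0,0,0,0,0,0,0.04],[0,0,0,0,0,0,0.04]]}}

```text
t: 3.48
position: [0.5462, 0.0263, 0.0917]
eef_rot: [3.071, 0.658, 0.003]
force: [0.1, 0.3, -0.8]
gripper_width: 0.0402
```

```bash
python3 - <<'E'
from h import *
from plant import robot
rel(robot.observe(),[.5455,.0265,.0905])
c=robot.read_camera("scene");cv2.imwrite("pics/s2.png",cv2.resize(c["img"][150:300,230:430,::-1],(800,600),interpolation=cv2.INTER_CUBIC))
E
```

```text
t 3.4833 pos [0.5462 0.0263 0.0917] F [ 0.1  0.3 -0.8] M [-0.033 -0.009  0.029] w 0.0402 xang 24.17 zaxis [ 1.9e-03 -2.0e-04 -1.0e+00] q [-0.11  0.33  1.75  0.    1.06 -0.53]
delta tool [-0.0005 -0.0005  0.0012]
```

View pics/s2.png

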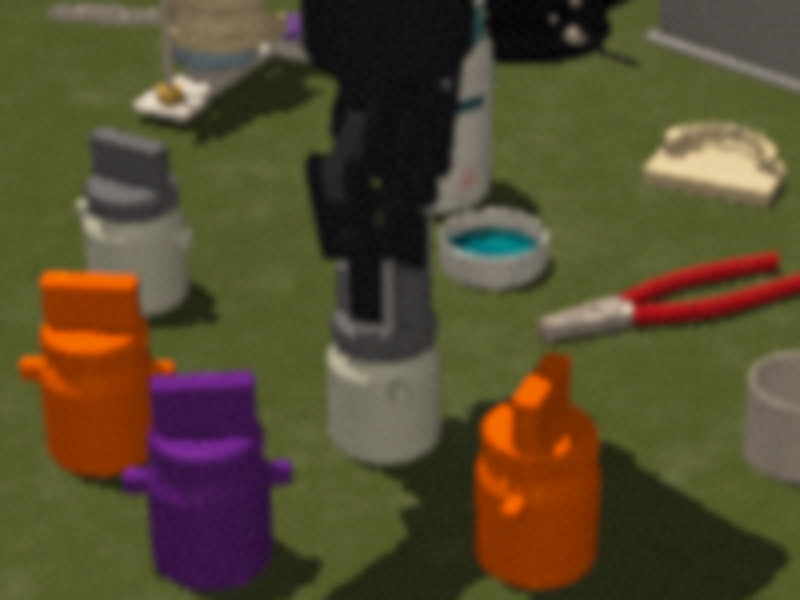

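The near finger is just above the cap's flat top at crop (365,310), beside the bar. Closing now.

{"method": "arm_command", "body": {"commands": [[0,0,0,0,0,0,0.0],[0,0,0,0,0,0,0.0],[0,0,0,0,0,0,0.0],[0,0,0,0,0,0,0.0],[0,0,0,0,0,0,0.0],[0,0,0,0,0,0,0.0],[0,0,0,0,0,0,0.0],[0,0,0,0,0,0,0.0]], "grip_force": 60}}

```text
t: 4.2
position: [0.5455, 0.0262, 0.0913]
eef_rot: [3.072, 0.657, 0.0]
force: [-2.1, -1.3, 5.7]
gripper_width: 0.0109
```

```bash
python3 - <<'E'
from h import *
from plant import robot
rel(robot.observe(),[.5455,.0265,.0905])
E
```

```text
t 4.2 pos [0.5455 0.0262 0.0913] F [-2.1 -1.3  5.7] M [-0.14   0.411 -0.003] w 0.0109 xang 24.16 zaxis [ 2.e-04 -3.e-04 -1.e+00] q [-0.11  0.33  1.75 -0.    1.06 -0.53]
delta tool [ 0.0001 -0.0003  0.0008]
```

The bar is gripped. Twisting clockwise (+ about tool z).

{"method": "arm_command", "body": {"commands": [[0,0,0,0,0,3,0.0],[0,0,0,0,0,3,0.0],[0,0,0,0,0,3,0.0],[0,0,0,0,0,3,0.0],[0,0,0,0,0,3,0.0],[0,0,0,0,0,3,0.0],[0,0,0,0,0,3,0.0],[0,0,0,0,0,3,0.0],[0,0,0,0,0,3,0.0],[0,0,0,0,0,3,0.0],[0,0,0,0,0,3,0.0],[0,0,0,0,0,3,0.0],[0,0,0,0,0,3,0.0],[0,0,0,0,0,3,0.0],[0,0,0,0,0,3,0.0],[0,0,0,0,0,3,0.0],[0,0,0,0,0,2,0.0],[0,0,0,0,0,2,0.0],[0,0,0,0,0,0,0.0],[0,0,0,0,0,0,0.0]]}}

```text
t: 5.87
position: [0.5443, 0.0261, 0.0915]
eef_rot: [3.048, -0.755, -0.004]
force: [-5.0, 0.2, 9.7]
gripper_width: 0.0106
```

```bash
python3 - <<'E'
from h import *
from plant import robot
rel(robot.observe(),[.5455,.0265,.0905])
c=robot.read_camera("scene");cv2.imwrite("pics/s3.png",cv2.resize(c["img"][180:280,260:393,::-1],(800,600),interpolation=cv2.INTER_CUBIC))
E
```

```text
t 5.8667 pos [0.5443 0.0261 0.0915] F [-5.   0.2  9.7] M [-0.187  1.102 -0.03 ] w 0.0106 xang -27.83 zaxis [-2.8e-03 -4.0e-04 -1.0e+00] q [-0.11  0.33  1.75 -0.    1.07  0.38]
delta tool [ 0.0009 -0.0009  0.001 ]
```

View pics/s3.png

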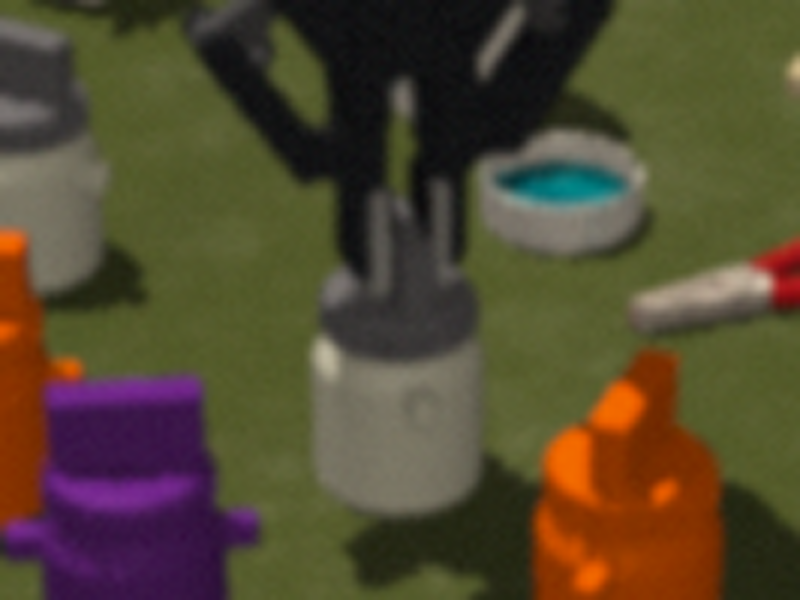

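The cap has turned 52° and the jar has stayed still (ear still at crop (420,405)). Now slowly through the stop, with a small over-turn.

{"method": "arm_command", "body": {"commands": [[0,0,0,0,0,1,0.0],[0,0,0,0,0,1,0.0],[0,0,0,0,0,1,0.0],[0,0,0,0,0,1,0.0],[0,0,0,0,0,0,0.0]]}}

```text
t: 6.33
position: [0.5442, 0.0262, 0.0914]
eef_rot: [3.02, -0.862, -0.004]
force: [-5.7, -0.7, 9.0]
gripper_width: 0.0107
```

```bash
python3 - <<'E'
from h import *
from plant import robot
rel(robot.observe(),[.5455,.0265,.0905])
E
```

```text
t 6.3333 pos [0.5442 0.0262 0.0914] F [-5.7 -0.7  9. ] M [-0.151  1.149 -0.003] w 0.0107 xang -31.85 zaxis [-3.1e-03 -4.0e-04 -1.0e+00] q [-0.11  0.33  1.75 -0.    1.07  0.45]
delta tool [ 0.0009 -0.0009  0.0009]
```

{"method": "arm_command", "body": {"commands": [[0,0,0,0,0,1,0.0],[0,0,0,0,0,1,0.0],[0,0,0,0,0,1,0.0],[0,0,0,0,0,1,0.0],[0,0,0,0,0,1,0.0],[0,0,0,0,0,1,0.0],[0,0,0,0,0,1,0.0],[0,0,0,0,0,0,0.0]]}}

```text
t: 7.0
position: [0.5456, 0.0271, 0.0914]
eef_rot: [-2.961, 1.045, -0.0]
force: [-2.2, 1.8, 6.0]
gripper_width: 0.0105
```

```bash
python3 - <<'E'
from h import *
from plant import robot
rel(robot.observe(),[.5455,.0265,.0905])
c=robot.read_camera("scene");cv2.imwrite("pics/s4.png",cv2.resize(c["img"][180:280,260:393,::-1],(800,600),interpolation=cv2.INTER_CUBIC))
E
```

```text
t 7.0 pos [0.5456 0.0271 0.0914] F [-2.2  1.8  6. ] M [ 0.371  0.357 -0.007] w 0.0105 xang -38.88 zaxis [ 5.0e-04  1.4e-03 -1.0e+00] q [-0.11  0.33  1.75  0.    1.06  0.57]
delta tool [0.0003 0.0006 0.0009]
```

View pics/s4.png

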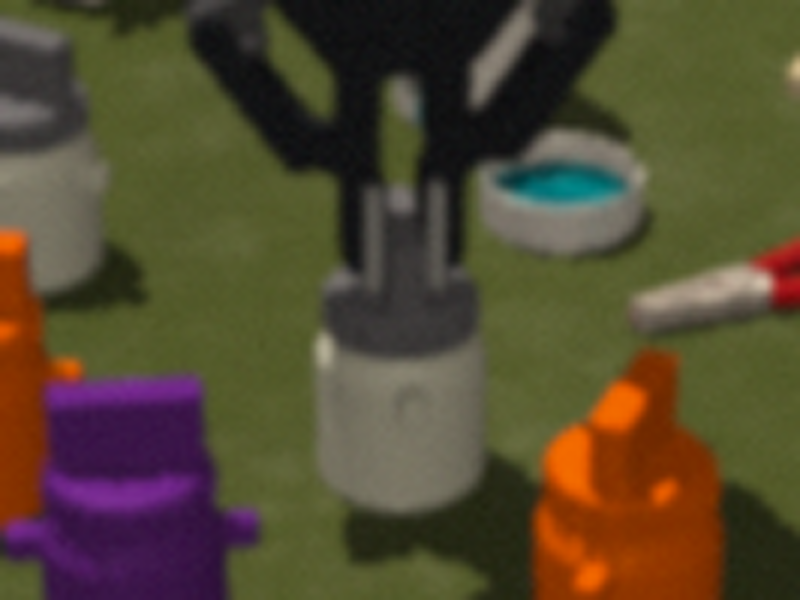

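The ear moved from crop x 420 to 410 in the last few degrees, and the side force dropped, so the stop was reached and the jar turned along about 6°. Now lifting clear of the orange jar that lies on the way.

{"method": "arm_command", "body": {"commands": [[0,0,-0.003,0,0,0,0.0],[0,0,-0.006,0,0,0,0.0],[0,0,-0.01,0,0,0,0.0],[0,0,-0.013,0,0,0,0.0],[0,0,-0.015,0,0,0,0.0],[0,0,-0.015,0,0,0,0.0],[0,0,-0.015,0,0,0,0.0],[0,0,-0.015,0,0,0,0.0],[0,0,-0.015,0,0,0,0.0],[0,0,-0.013,0,0,0,0.0],[0,0,-0.01,0,0,0,0.0],[0,0,-0.006,0,0,0,0.0],[0,0,-0.003,0,0,0,0.0],[0,0,0,0,0,0,0.0]], "grip_force": 80}}

```text
t: 8.22
position: [0.5456, 0.0263, 0.2303]
eef_rot: [-2.963, 1.045, -0.001]
force: [-0.7, -0.1, -3.2]
gripper_width: 0.0101
```

```bash
python3 - <<'E'
from h import *
from plant import robot
rel(robot.observe(),[.4630,-.2460,.231])
c=robot.read_camera("scene");cv2.imwrite("pics/s5.png",cv2.resize(c["img"][100:300,230:497,::-1],(800,600),interpolation=cv2.INTER_CUBIC))
# tray refined with scene camera depth
P=world(c);T=c["img"]
hsv=cv2.cvtColor(T,cv2.COLOR_RGB2HSV)
m=((hsv[...,1]<50)&(hsv[...,2]>100)).astype(np.uint8);m[:305]=0;m[395:]=0;m[:,:350]=0;m[:,485:]=0
k=max(cv2.findContours(m,0,1)[0],key=cv2.contourArea)
print(cv2.boundingRect(k))
q=cv2.approxPolyDP(cv2.convexHull(k),6,True)[:,0];w=np.array([ray(c,*p,.014) for p in q]);print(q.tolist(),w.round(4).tolist(),w.mean(0))
E
```

```text
t 8.2167 pos [0.5456 0.0263 0.2303] F [-0.7 -0.1 -3.2] M [-0.019 -0.05  -0.012] w 0.0101 xang -38.84 zaxis [ 8.e-04 -1.e-04 -1.e+00] q [-0.11  0.16  1.64  0.    1.34  0.57]
delta tool [ 0.1065  0.2638 -0.0008]
(369, 311, 111, 84)
[[427, 311], [479, 354], [409, 394], [369, 346]] [[0.536, -0.2114, 0.014], [0.5085, -0.3223, 0.014], [0.3765, -0.296, 0.014], [0.4082, -0.1982, 0.014]] [ 0.45726779 -0.25697525  0.014     ]
```

View pics/s5.png

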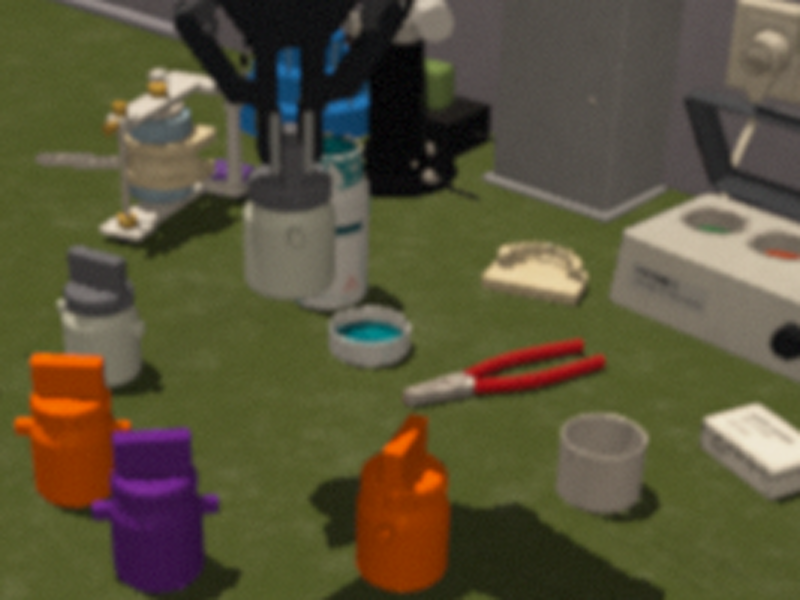

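The jar hangs upright, 3.2 N in hand. Carrying it to the tray.

{"method": "arm_command", "body": {"commands": [[0.0016,0.0039,0,0,0,0,0.0],[0.0031,0.0078,0,0,0,0,0.0],[0.0047,0.0116,0,0,0,0,0.0],[0.0063,0.0155,0,0,0,0,0.0],[0.0063,0.0155,0,0,0,0,0.0],[0.0063,0.0155,0,0,0,0,0.0],[0.0063,0.0155,0,0,0,0,0.0],[0.0063,0.0155,0,0,0,0,0.0],[0.0063,0.0155,0,0,0,0,0.0],[0.0063,0.0155,0,0,0,0,0.0],[0.0063,0.0155,0,0,0,0,0.0],[0.0063,0.0155,0,0,0,0,0.0],[0.0063,0.0155,0,0,0,0,0.0],[0.0063,0.0155,0,0,0,0,0.0],[0.0063,0.0155,0,0,0,0,0.0],[0.0063,0.0155,0,0,0,0,0.0],[0.0063,0.0155,0,0,0,0,0.0],[0.0047,0.0116,0,0,0,0,0.0],[0.0031,0.0078,0,0,0,0,0.0],[0.0016,0.0039,0,0,0,0,0.0]]}}

```text
t: 9.93
position: [0.4626, -0.2475, 0.2296]
eef_rot: [2.962, -1.047, -0.001]
force: [0.2, -0.2, -3.2]
gripper_width: 0.0102
```

{"method": "arm_command", "body": {"commands": [[0,0,0.015,0,0,0,0.0],[0,0,0.02,0,0,0,0.0],[0,0,0.02,0,0,0,0.0],[0,0,0.02,0,0,0,0.0],[0,0,0.015,0,0,0,0.0],[0,0,0.01,0,0,0,0.0],[0,0,0,0,0,0,0.0],[0,0,0,0,0,0,0.0],[0,0,0,0,0,0,0.0]]}}

```text
t: 10.68
position: [0.4643, -0.2466, 0.131]
eef_rot: [2.962, -1.044, 0.003]
force: [1.2, 0.0, -3.1]
gripper_width: 0.0099
```

```bash
python3 - <<'E'
from h import *
from plant import robot
rel(robot.observe(),[.4630,-.2460,.0955])
c=robot.read_camera("scene");cv2.imwrite("pics/s6.png",cv2.resize(c["img"][230:410,320:560,::-1],(800,600),interpolation=cv2.INTER_CUBIC))
w=np.array([ray(c,*p,.014) for p in [(421,309),(478,354),(414,391),(358,345)]]);print(w.round(4),w.mean(0))
P=world(c)
print(len(P))
E
```

```text
t 10.6833 pos [ 0.4643 -0.2466  0.131 ] F [ 1.2  0.  -3.1] M [-0.034  0.041 -0.01 ] w 0.0099 xang -38.83 zaxis [ 0.0018 -0.0013 -1.    ] q [-0.65  0.23  1.78  0.    1.13  0.02]
delta tool [-0.0015  0.0003  0.0355]
[[ 0.5333 -0.2015  0.014 ]
 [ 0.5074 -0.3212  0.014 ]
 [ 0.3853 -0.2976  0.014 ]
 [ 0.3982 -0.1852  0.014 ]] [ 0.45607904 -0.25139085  0.014     ]
480
```

View pics/s6.png

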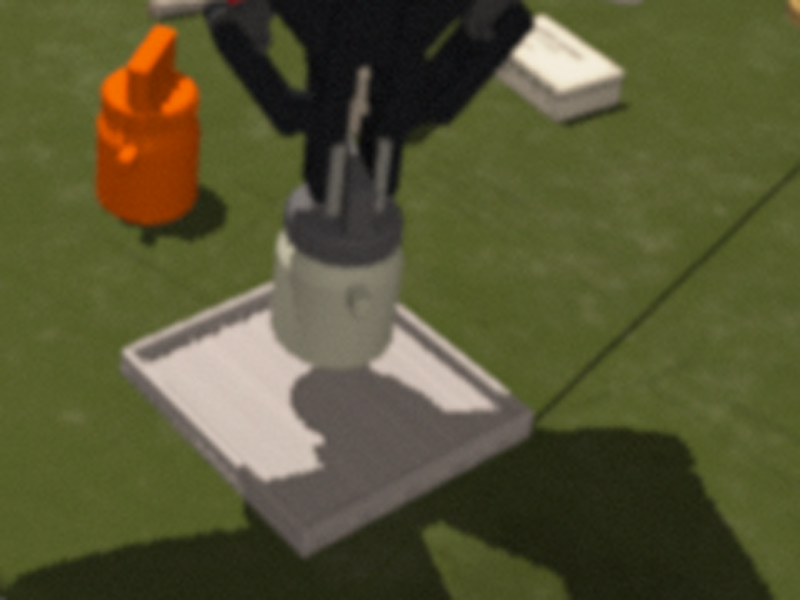

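```bash
python3 - <<'E'
from h import *
d=pickle.load(open("c0.pkl","rb"))
a=cv2.resize(d["scene"]["img"][290:410,340:500],(800,600),interpolation=cv2.INTER_CUBIC)
cv2.imwrite("pics/tray_s.png",a[:,:,::-1])
c=d["top"];P=world(c)
# depth-based: tray floor/rim points above 2.5mm & below 20mm, top view
m=((P[...,2]>.009)&(P[...,2]<.02));m[:, :380]=0;m[:,490:]=0;m[:205]=0;m[310:]=0
q=P[m][:,:2];print(len(q),rect(q))
E
```

```text
657 (((463.80426025390625, -246.678466796875), (130.51087951660156, 131.12339782714844), 77.24929809570312), [[385.5, -295.8999938964844], [513.2999877929688, -324.79998779296875], [542.2000122070312, -197.5], [414.29998779296875, -168.60000610351562]])
```

View pics/tray_s.png

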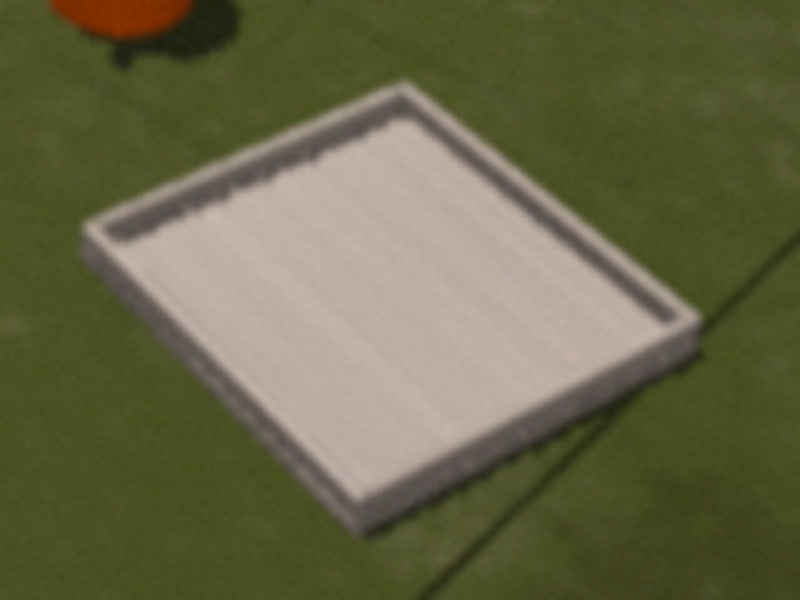

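Depth gives the tray as 130.5 x 131 mm, centred at (0.4638, -0.2467), and the tool is over it. Lowering: the underside should touch at about TCP z = 0.0955.

{"method": "arm_command", "body": {"commands": [[0,0,0.01,0,0,0,0.0],[0,0,0.01,0,0,0,0.0],[0,0,0.006,0,0,0,0.0],[0,0,0.003,0,0,0,0.0],[0,0,0.002,0,0,0,0.0],[0,0,0.001,0,0,0,0.0],[0,0,0.001,0,0,0,0.0],[0,0,0.0,0,0,0,0.0],[0,0,0.0,0,0,0,0.0]]}}

```text
t: 11.48
position: [0.4636, -0.2463, 0.0971]
eef_rot: [2.963, -1.045, 0.001]
force: [-0.1, -0.1, -2.6]
gripper_width: 0.0105
```

```bash
python3 - <<'E'
from h import *
from plant import robot
rel(robot.observe(),[.4638,-.2467,.0955])
E
```

```text
t 11.4833 pos [ 0.4636 -0.2463  0.0971] F [-0.1 -0.1 -2.6] M [-0.05   0.065 -0.005] w 0.0105 xang -38.84 zaxis [ 5.e-04 -4.e-04 -1.e+00] q [-0.65  0.28  1.8   0.    1.06  0.02]
delta tool [0.0004 0.0002 0.0016]
```

{"method": "arm_command", "body": {"commands": [[0,0,0.0007,0,0,0,0.0],[0,0,0.0007,0,0,0,0.0],[0,0,0.0,0,0,0,0.0]]}}

```text
t: 11.73
position: [0.4635, -0.2462, 0.0955]
eef_rot: [2.963, -1.044, 0.001]
force: [-0.7, 0.8, -3.0]
gripper_width: 0.0103
```

{"method": "arm_command", "body": {"commands": [[0,0,0.0005,0,0,0,0.0],[0,0,0.0,0,0,0,0.0],[0,0,0.0,0,0,0,0.0]]}}

```text
t: 11.98
position: [0.4636, -0.2462, 0.0954]
eef_rot: [2.963, -1.044, 0.001]
force: [-1.8, 0.5, 1.2]
gripper_width: 0.0101
```

Contact: the force went from -3.2 to +1.2 N. Releasing gently, then retreating upward.

{"method": "arm_command", "body": {"commands": [[0,0,0,0,0,0,0.014],[0,0,0,0,0,0,0.018],[0,0,0,0,0,0,0.024],[0,0,0,0,0,0,0.032],[0,0,0,0,0,0,0.04],[0,0,0,0,0,0,0.04],[0,0,0,0,0,0,0.04],[0,0,-0.005,0,0,0,0.04],[0,0,-0.01,0,0,0,0.04],[0,0,-0.015,0,0,0,0.04],[0,0,-0.02,0,0,0,0.04],[0,0,-0.02,0,0,0,0.04],[0,0,-0.02,0,0,0,0.04],[0,0,-0.02,0,0,0,0.04],[0,0,-0.02,0,0,0,0.04],[0,0,0,0,0,0,0.04],[0,0,0,0,0,0,0.04]]}}

```text
t: 13.4
position: [0.4643, -0.2468, 0.2271]
eef_rot: [2.962, -1.044, 0.007]
force: [0.1, 0.4, 0.3]
gripper_width: 0.0401
```

{"method": "arm_command", "body": {"commands": [[-0.02,-0.02,-0.005,0,0,0,0.04],[-0.02,-0.02,-0.005,0,0,0,0.04],[-0.02,-0.02,-0.005,0,0,0,0.04],[-0.02,-0.02,-0.005,0,0,0,0.04],[-0.02,-0.02,-0.005,0,0,0,0.04],[-0.02,-0.02,-0.005,0,0,0,0.04],[-0.02,-0.02,-0.005,0,0,0,0.04],[-0.02,-0.02,-0.005,0,0,0,0.04],[-0.02,-0.02,-0.005,0,0,0,0.04],[-0.02,-0.02,-0.005,0,0,0,0.04],[-0.02,-0.02,0,0,0,0,0.04],[-0.02,-0.02,0,0,0,0,0.04],[-0.02,-0.02,0,0,0,0,0.04],[-0.02,-0.02,0,0,0,0,0.04],[0,0,0,0,0,0,0.04]]}}

```text
t: 14.65
position: [0.4191, 0.1513, 0.2734]
eef_rot: [-2.965, 1.037, 0.006]
force: [-0.2, 0.4, -1.0]
gripper_width: 0.0396
```

```bash
python3 - <<'E'
from h import *
from plant import robot
rel(robot.observe(),[.4638,-.2467,.0955])
c=robot.read_camera("top");s=robot.read_camera("scene")
pickle.dump(dict(top=c,scene=s),open("c1.pkl","wb"))
a=cv2.resize(c["img"][215:305,375:495],(400,300),interpolation=cv2.INTER_CUBIC)
b=cv2.resize(s["img"][280:400,345:505],(400,300),interpolation=cv2.INTER_CUBIC)
o=np.vstack([np.hstack([a,b]),np.hstack([cv2.resize(c["img"],(400,300)),cv2.resize(s["img"],(400,300))])])
cv2.imwrite("pics/end.png",o[:,:,::-1])
P=world(c);W=P[200:300,385:480].reshape(-1,3);q=W[(W[:,2]>.09)&(W[:,2]<.105)]
print(len(q),q[:,2].mean(),rect(q[:,:2])[0])
W=P[173:243,163:233].reshape(-1,3);q=W[(W[:,2]>.085)&(W[:,2]<.1)];print("tight",len(q) and rect(q[:,:2])[0])
E
```

```text
t 14.65 pos [0.4191 0.1513 0.2734] F [-0.2  0.4 -1. ] M [-0.031  0.051 -0.018] w 0.0396 xang -38.55 zaxis [-0.0033  0.0021 -1.    ] q [ 0.15 -0.09  1.81  0.    1.43  0.82]
delta tool [0.2837 0.2833 0.1769]
171 0.09696862499428116 ((466.3517150878906, -245.36154174804688), (43.321598052978516, 13.254600524902344), 50.56917953491211)
tight 0
```

View pics/end.png

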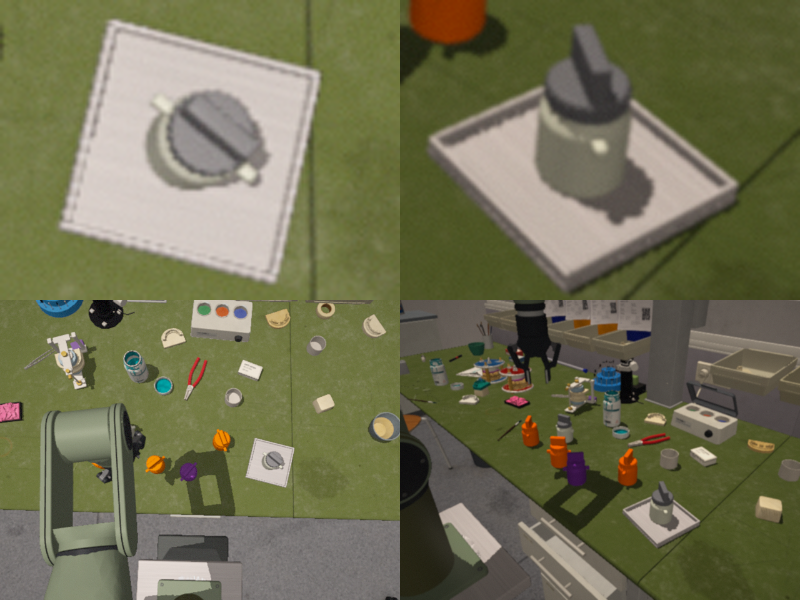

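The jar stands upright in the tray, with its bar top at z 0.097. Its centre is about 2.5 mm from the tray's middle. The bar is at 50.6°, and the ears, at crop (160,103) and (250,175), are at about 51°. The tight jar stands in its place in the scene view, and the robot touches nothing.

```bash
python3 -c "
from plant import robot
print(robot.sign_off())"
```

```text
the job is handed in; nothing more can be done
None
```

The job is done and handed in at about 15 s of the 42 s allowed. I gripped the loose cap's bar and twisted it clockwise about 63° where the jar stood. The stop came at roughly 57°, and the jar turned along the last 6° or so. I then carried the jar by its cap over the orange one, set it down in the tray and let go.

**Last checks:**
- **Cap:** the bar is at 50.6° and the ears at about 51°, so the cap is home within the roughly 1° I can measure.
- **Placing:** the jar is upright and about 2.5 mm from the tray's centre. The force showed soft contact, from -3.2 to +1.2 N, before I released it.
- **Tight jar:** my final depth check of it failed because the arm hid it in the top view. The scene view shows it standing in its place, and the arm did not go near it at jar height.
- **Tray position:** a rough estimate from hand-picked corners in the scene view was about 9 mm off. I used the depth fit instead, which measured 130.5 x 131 mm against the stated 130 x 130 mm.

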